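# Release a board test jig by feeling for the lock's hidden notch

### The arm

A 6-joint arm with a two-finger parallel gripper is mounted at the origin on the work surface. World frame = base frame: x ahead of the robot, y to its left, z up, the work surface at z = 0. Lengths are in mm, angles in degrees, forces in N, time in s.
With the tool pointing down it reaches from about 300 to 950 mm from the base axis. Payload 3.1 kg.
Tool frame: the origin (TCP) lies between the finger pads, 19 mm behind the fingertips; this is the grasp point; z points along the fingers, y is the line along which they close (so a half turn about z gives the same grasp; the last joint's range is limited). The gripper opens to 85 mm and grips with 20 to 120 N. Pads are 22 mm wide; open, the fingers measure 114 mm over their backs; the gripper's body (76 mm by 85 mm) begins 54 mm behind the grasp point. The pads swing forward as they close: fully open they stand 13 mm farther back than shut.
Start: joints at [-78.535, 17.653, 93.61, -0, 68.738, -3.994], TCP at [166.559, -602.404, 249.972] pointing down, gripper open.
Joint ranges: [-175.34, 175.34], [-45.06, 112.39], [2.9, 150.54], [-68.45, 248.45], [3.09, 151.38], [-168.51, 168.51]. Speed limits (degrees/s): [159.86, 159.86, 180, 180, 180, 180].

### API

Orientations are given as a 3x3 rotation matrix whose columns are the frame's x, y, z axes.
In Python, from station import telemetry, capture, get_calibration, sign_off, models gives the robot as it stands.
- The arm moves only by the tool play_rows, never from a script. Its argument "deltas" is one flat list of numbers, 7 for each row, row after row: the shift along the tool's x, y, z in cm, then the turn, a rotation vector about the tool's x, y, z in degrees, then the finger opening in cm, from 0 to 8.54. In form: [dx, dy, dz, ax, ay, az, fingers, dx, dy, dz, ax, ay, az, fingers, ...]. A call has 1 to 5 rows; each row is the pose to reach, as a shift and turn from the pose commanded when the call began, along the tool's axes at that moment; what a row does not reach only later rows make up. A row lasts 1/8 s, in which the tool goes at most 62.5 mm and 10.7 degrees, less where a joint would pass 70% of its speed; a pose out of reach is approached as far as the arm can. A call with a gripper value outside its range is refused whole. The fingers move at their own pace and stop on an object; "newtons" is the grip in N (left out, the last holds). Time passes only in rows, so rows that repeat a pose let the fingers close. It gives the time, the measured TCP pose, the force, the opening and the grip force at its end, in the units of the state.
- telemetry.observe(): the state, without advancing time (a new reading comes with each control period).
- capture(name): name is "scene" or "top" or "wrist"; returns (picture, depth): 384x512x3 uint8, blue, green, red; 384x512 float32, mm along the optical axis (not along the pixel's ray), 0 where there is no reading.
- get_calibration(name): a dict with "camera_matrix" (3x3 intrinsics, pixels), "world_from_camera" (4x4, takes a point from camera to world coordinates). Camera axes: x right, y up, looking along -z (the intrinsics and any distortion apply to the point x, -y, -z); pixel columns grow to the right and rows downward; lengths in mm; the calibration is good to about 2 mm. A picture is of the moment at which its call begins: read the wrist's pose just before it. get_calibration takes no time and is no camera call; for the wrist camera it gives the pose at the moment of the call.
- sign_off(): hands the job in; it is judged then, once.
Trained networks look in the newest picture that a camera, given by its name, has taken for a name from the list of things; names that differ only in an ending like _2 or _b are one class to them, and where a whole thing is asked for, a point or a joint stands for the part that bears it (a point fixed in the world has none). Each returns a list of dicts, best first, with "conf" (0 to 1); they miss things now and then, are a little off and sometimes report something else, mostly with a low value. They report only what shows in the picture. A call takes as long as a camera call.
- models.recognise(camera, label): "point" ([row, column] in pixels, amid what is visible of it).
- models.trace(camera, label): "region" (384x512 bool, what is visible of it) and "point" ([row, column] in pixels, amid what is visible of it).
- models.place_of(camera, label): "point" ([row, column] in pixels: a listed point, or the origin of a listed thing).
The state is a dict: "time": time; "q": joint angles; "dq": joint speeds; "joint_torque": joint torques, N m; "tcp_pos": TCP position; "tcp_rot": TCP orientation; "force": force on the tool from outside, world axes, zero at the start; "wrist_torque": the same for the moment, N m; "opening": opening from 0.0 (shut) to 1.0 (fully open); "finger_force": force on a finger pad.
Only numpy, scipy, OpenCV 4.12 (cv2) and the standard library are available. Lean on these libraries where they do the work, as an engineer would, in place of code of your own. Each camera call takes 0.05 s, during which the arm holds its last target. There are 200 camera calls.

### The job

Unlock the board test jig on the bench: turn the red knob slowly clockwise (seen from above) until you feel it drop into its hidden notch, then pull the knob straight up to its stop and leave it up, and slide the board carriage out by its orange tab to its stop. Never force the lock: do not pull up hard on the knob outside its notch nor tug at the carriage while it is locked; leave the other things on the bench where they are, and let go at the end.

Things in the scene. Friction and masses are not known exactly. Their poses are not given: they have to be found in the camera images.
- jig: Board test jig, fixed to the bench: grey base plate 150 (x) x 300 (y) x 16 mm; origin at the centre of its underside, z up. A blue lock tower, 84 x 84 mm, top 68 mm above the bench, stands at y = -90 mm. On its +y side the carriage runs along y between two aluminium rails (12 mm wide, at x = -64 and 64 mm, tops 38 mm high).
- knob: Lock knob on the tower. Black disc, radius 25 mm, 8 to 16 mm above the origin, with a red upright grip bar, 48 mm along the knob's x, 14 mm thick along its y, top 48 mm above the origin; the white mark points to +x. Origin on its vertical axis, 68 mm above the bench when down. At the start its x lies within 10 degrees of the jig's x. Turns with a drag of about 0.05 N m.
- knob_grip (a point): Point on the knob's axis in the red bar, 37 mm above the knob's origin (105 mm above the bench when down), the lowest height for the TCP over the disc. Moves and turns with the knob. Range of the knob: 0.4 rad counter-clockwise and 1.9 rad clockwise of the jig's x.
- tower_top (a point): Centre of the tower's top. Inside lies the one notch, 0.38 to 1.45 rad clockwise of the knob's start, elsewhere each time, not to be seen. About 0.3 rad before it a spring bump begins: the torque rises by 0.1 to 0.2 N m, falls, then pulls the knob on by 0.1 to 0.2 N m (the dip) over the last 0.14 rad; beyond the notch an equal bump follows. Let go within 0.1 rad of it, the knob settles in it.
- lock (a joint): How far the knob and its lock pin are pulled up: 0 down, 0.022 m at the stop. Within about 0.08 rad of the notch it needs about 3 N; elsewhere it is blocked after 2 mm, and more than 20 N there damages the lock. It stays up where it is left; from 0.014 m up the pin is clear of the carriage.
- carriage (a joint): How far the carriage is slid out along the jig's +y: 0 in, 0.045 m at the outer stop. Slides with about 2 N; while the pin is down it moves 2 to 3 mm and stops against the pin.
- tab_grip (a point): Point in the carriage's orange tab, 58 mm above the bench, at jig x = 0, y = 85 mm when in; axes as the jig's. The tab is an upright plate, 44 mm along x, 14 mm thick along y, top 74 mm above the bench. The carriage plate's top is 32 mm above the bench; the green circuit board on it (parts up to 42 mm above the bench) ends 43 mm from the tab's centre.
- phone: Bystander: black phone lying flat, 150 x 72 x 9 mm, origin at the centre of its underside.
- multimeter: Bystander: yellow multimeter lying flat, 150 x 75 x 34 mm, origin at the centre of its underside.
- breadboard: Bystander: white breadboard, 165 x 55 x 9 mm, origin at the centre of its underside.
- screwdriver: Bystander: screwdriver with a blue handle, 160 mm long, 26 mm thick, lying; origin at the middle of its length, on its underside.

How it is judged:
By the outcome, as a careful person would: the job done as asked, in the order asked, and still so for the second after the job is handed in, with the robot touching nothing.
It also fails if it takes over 70 s, if anything falls off the work surface, if the arm or the gripper's body presses on something with over 40 N, if the wrist force passes 120 N, or if a joint passes its speed limit or range.

## Working session

There is one attempt and no reset: what is moved stays moved. The work goes in short steps, Python scripts to look and compute and a tool call to move; the robot and the scene stay as the last step left them, time stands still between calls to the robot, and variables do not carry over. Pictures are saved under pics/ and viewed, at most 10 in all, crops included, and the job is handed in when it is done.

Besides the shell and the picture viewer there is one more tool, called after "Emit:" as name(argument=value, ...), one argument or row to a line, values as JSON. play_rows: Moves the arm, as the interface text tells. Its arguments: {"type":"object","properties":{"deltas":{"type":"array","items":{"type":"number"}},"newtons":{"type":"number"}},"required":["deltas"]}

```bash
mkdir -p pics
cat > h.py <<'E'
import numpy as np,cv2
from station import telemetry,capture,get_calibration,models
def px2w(cam,p,depth=None,z=None):
    c=get_calibration(cam);K=np.array(c["camera_matrix"]);T=np.array(c["world_from_camera"])
    r,cc=p;d=np.linalg.inv(K)@[cc,r,1];d=np.array([d[0],-d[1],-1.])
    if z is None: return T[:3,:3]@(d*depth)+T[:3,3]
    w=T[:3,:3]@d; return T[:3,3]+w*(z-T[2,3])/w[2]
E
python3 - <<'E'
from h import *
s=telemetry.observe();print(s["time"],np.round(s["tcp_rot"],3).tolist(),s["force"])
ims=[]
for c in("scene","top"):
    im,d=capture(c);ims.append(im);cv2.imwrite(f"pics/{c}.png",im);np.save(c+".npy",d)
    for n,z in(("knob_grip",105),("tab_grip",58),("jig",0),("tower_top",68),("knob",68)):
        for r in models.place_of(c,n)[:1]: print(c,n,np.round(r["point"],1),round(r["conf"],2),px2w(c,r["point"],z=z).round(1))
print({c:get_calibration(c)["world_from_camera"][:3] for c in("scene","top")})
E
```

```text
0.0 [[0.964, 0.267, -0.0], [0.267, -0.964, 0.002], [0.0, -0.002, -1.0]] [-0.14242001  0.18278088 -0.00518475]
scene knob_grip [198.6 218.3] 0.81 [ 552.4 -109.9  105. ]
scene tab_grip [210.2 280.6] 0.84 [554.4  63.4  58. ]
scene jig [212.6 251.9] 0.84 [535.5 -19.1   0. ]
scene tower_top [198.8 217.4] 0.58 [ 531.9 -117.7   68. ]
scene knob [201.8 223.6] 0.68 [540.8 -99.1  68. ]
top knob_grip [193.3 291. ] 0.59 [ 543.  -109.9  105. ]
top tab_grip [196.4 230.6] 0.68 [548.9  70.9  58. ]
top jig [201.4 261. ] 0.94 [542.2 -23.1   0. ]
top tower_top [193.5 287.8] 0.87 [ 550.8 -103.9   68. ]
top knob [195.6 290. ] 0.62 [ 544.  -110.3   68. ]
{'scene': array([[-4.69424926e-02, -8.54396999e-01,  5.17496058e-01,
         1.03193212e+03],
       [ 9.98882556e-01, -4.29938851e-02,  1.96256386e-02,
         8.70218058e+00],
       [ 5.48107934e-03,  5.17839061e-01,  8.55460498e-01,
         9.39530571e+02]]), 'top': array([[-2.83060991e-02,  9.79926756e-01, -1.97338081e-01,
         2.88324698e+02],
       [-9.99598043e-01, -2.80623545e-02,  4.03201108e-03,
         6.90421204e+00],
       [-1.58669564e-03,  1.97372890e-01,  9.80327203e-01,
         1.26608042e+03]])}
```

View pics/top.png

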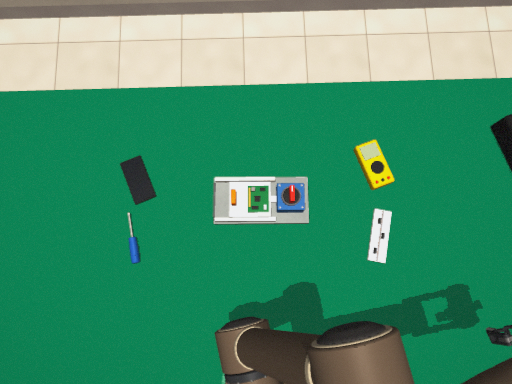

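View pics/scene.png

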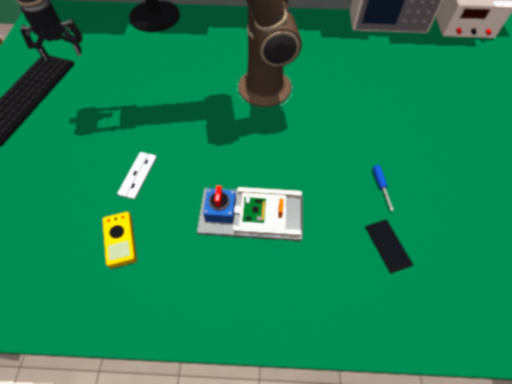

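The top view shows the jig at rows 177-223, cols 214-309, with its +y pointing image-left. The knob is near (195,291) and the tab near (196,232). The bystanders are well clear of both. I'll use the yaw 180 grasp to keep wrist range for the clockwise turn.

Emit:
play_rows(
  deltas=[4.3,-4.2,-1,0,0,-10,8.5,8.6,-8.4,-2,0,0,-20,8.5,12.9,-12.6,-3,0,0,-30,8.5,17.2,-16.8,-4,0,0,-40,8.5,21.5,-21,-5,0,0,-50,8.5],
)

```text
time: 1.23
tcp_pos: [318.6, -341.1, 300.6]
tcp_rot: [[0.411, 0.912, 0.001], [0.912, -0.411, -0.001], [-0.0, 0.001, -1.0]]
force: [-0.1, -0.4, -0.3]
opening: 0.996
finger_force: 0.0
```

Emit:
play_rows(
  deltas=[6,0.6,0,0,0,-10,8.5,12,1.2,0,0,0,-20,8.5,18,1.8,0,0,0,-30,8.5,24,2.4,0,0,0,-40,8.5,30,3,0,0,0,-50,8.5],
)

```text
time: 1.85
tcp_pos: [470.6, -80.5, 300.5]
tcp_rot: [[-0.435, 0.9, 0.002], [0.9, 0.435, -0.001], [-0.001, 0.001, -1.0]]
force: [0.8, 0.4, 0.0]
opening: 0.998
finger_force: 0.0
```

Emit:
play_rows(
  deltas=[0,0,0,0,0,-10,8.5,0,0,0,0,0,-20,8.5,0,0,0,0,0,-30,8.5,0,0,0,0,0,-40,8.5,0,0,0,0,0,-50,8.5],
)

```text
time: 2.48
tcp_pos: [469.7, -82.2, 300.1]
tcp_rot: [[-0.969, 0.245, 0.0], [0.245, 0.969, -0.0], [-0.0, 0.0, -1.0]]
force: [-0.1, 0.8, 0.0]
opening: 0.996
finger_force: 0.0
```

Emit:
play_rows(
  deltas=[0,0,0,0,0,-10,8.5,0,0,0,0,0,-14.5,8.5,0,0,0,0,0,-14.5,8.5],
)

```text
time: 2.85
tcp_pos: [469.7, -82.3, 300.1]
tcp_rot: [[-1.0, 0.002, 0.0], [0.002, 1.0, -0.0], [-0.0, -0.0, -1.0]]
force: [-0.1, -0.4, -0.4]
opening: 0.994
finger_force: 0.0
```

```bash
cat > look.py <<'E'
from h import *
import sys
s=telemetry.observe();print(s["time"],np.round(s["tcp_pos"],1),np.round(s["q"],1))
im,d=capture("wrist");cv2.imwrite(sys.argv[1],im)
print(get_calibration("wrist"))
for n,z in(("knob_grip",105),("tab_grip",58),("jig",0),("tower_top",68),("knob",68)):
    for r in models.place_of("wrist",n)[:1]: print(n,np.round(r["point"],1),round(r["conf"],2),px2w("wrist",r["point"],z=z).round(1))
# red top of bar, orange tab, via colour + depth
h=cv2.cvtColor(im,cv2.COLOR_BGR2HSV);H,S,V=[h[...,i].astype(int) for i in range(3)]
for n,m,lo,hi in(("red",((H<6)|(H>174))&(S>150)&(V>80),108,125),("orange",(H>8)&(H<19)&(S>170)&(V>100),68,80)):
    rc=np.argwhere(m&(d>0))
    if len(rc)<20: print(n,len(rc));continue
    W=np.array([px2w("wrist",p,depth=d[tuple(p)]) for p in rc]);zz=W[:,2]
    W=W[(zz>lo)&(zz<hi)]
    if len(W)<20: print(n,len(rc),"z",np.percentile(zz,[5,50,95]));continue
    (c,sz,a)=cv2.minAreaRect(W[:,:2].astype(np.float32));e=np.linalg.eigh(np.cov(W[:,:2].T))[1][:,1]
    print(n,len(W),"c",c,"size",sz,"axis deg",np.degrees(np.arctan2(e[1],e[0])),"z",np.median(W[:,2]))
E
python3 look.py pics/w1.png
```

```text
2.85 [469.7 -82.3 300.1] [ -15.2   -1.8  109.7   -0.    72.  -105.1]
{'camera_matrix': array([[267.71151427,   0.        , 251.1578989 ],
       [  0.        , 267.71151427, 195.88487035],
       [  0.        ,   0.        ,   1.        ]]), 'world_from_camera': array([[ 2.54029567e-03, -9.57758581e-01, -2.87562251e-01,
         3.95397155e+02],
       [ 9.99996773e-01,  2.43097472e-03,  7.37233687e-04,
        -8.24613004e+01],
       [-7.03532640e-06, -2.87563196e-01,  9.57761666e-01,
         4.23055719e+02],
       [ 0.00000000e+00,  0.00000000e+00,  0.00000000e+00,
         1.00000000e+00]])}
knob_grip [231.3 230.5] 0.81 [ 538.6 -109.5  105. ]
tab_grip [222.  347.6] 0.65 [545.3  58.6  58. ]
jig [202.  287.9] 0.95 [533.1 -21.7   0. ]
knob [222.  230.7] 0.76 [ 540.7 -111.9   68. ]
red 329 c (539.9204711914062, -111.94049835205078) size (13.003939628601074, 48.948856353759766) axis deg 178.47279547337874 z 114.51393316689837
orange 262 c (542.845458984375, 61.53166961669922) size (12.519547462463379, 42.456912994384766) axis deg 179.05986407593895 z 72.62437967049769
```

View pics/w1.png

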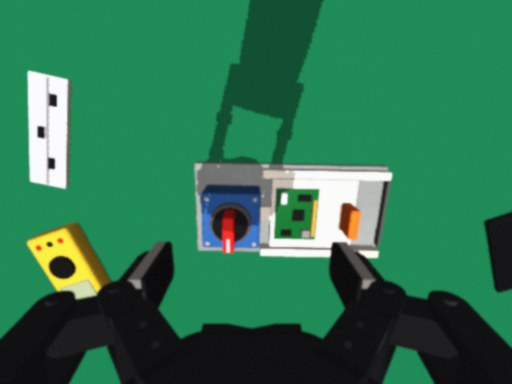

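The wrist view shows the red bar near (228,230) and the orange tab near (222,350). The measured knob is (540,-112), the tab is (543,61), and the jig yaw is about -1°.

Emit:
play_rows(
  deltas=[-3.5,-1.5,5,0,0,0.7,5,-7,-3,9,0,0,1.5,5,-7,-3,12,0,0,1.5,5,-7,-3,12,0,0,1.5,5],
)

```text
time: 3.65
tcp_pos: [537.3, -111.7, 176.7]
tcp_rot: [[-1.0, 0.027, -0.007], [0.027, 1.0, 0.002], [0.007, 0.002, -1.0]]
force: [0.7, 0.6, 0.1]
opening: 0.586
finger_force: 0.0
```

```bash
python3 look.py pics/w2.png|grep -v -i -A8 calib | tail -8; python3 -c "
from station import telemetry;s=telemetry.observe();print(s['wrist_torque'],s['force'],s['tcp_rot'])"
```

```text
3.02087350e+02],
       [ 0.00000000e+00,  0.00000000e+00,  0.00000000e+00,
         1.00000000e+00]])}
knob_grip [214.3 252.6] 0.91 [ 540.3 -111.6  105. ]
tab_grip [200.4 436.8] 0.62 [549.9  66.1  58. ]
jig [184.5 329.9] 0.86 [547.2 -20.8   0. ]
red 999 c (543.892333984375, -113.35154724121094) size (13.84212875366211, 47.67158889770508) axis deg 179.4942453983752 z 120.21165617069946
orange 733 c (547.5906982421875, 60.43482208251953) size (13.883747100830078, 42.35481643676758) axis deg 179.4141408353394 z 77.58114674248426
[ 0.03068856 -0.02389017  0.00888246] [-0.35993378  0.47128671 -0.9607174 ] [[-9.99634525e-01  2.67937497e-02  3.59336900e-03]
 [ 2.67901262e-02  9.99640526e-01 -1.05277317e-03]
 [-3.62028502e-03 -9.56121601e-04 -9.99992990e-01]]
```

View pics/w2.png

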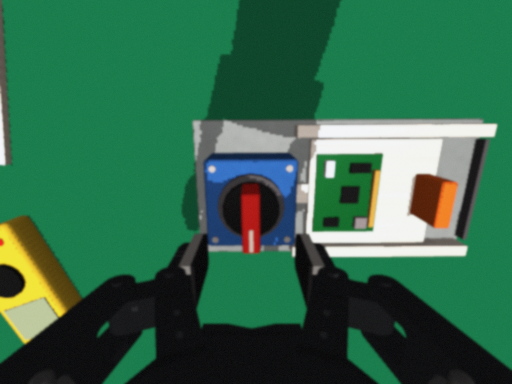

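The wrist view shows the bar at (215,252) with its white mark at the bottom, which is world +x. The arm was still settling when it was taken, so I'll measure again.

```bash
python3 look.py pics/w3.png| sed -n '1p;9,$p'; python3 -c "
from station import telemetry;s=telemetry.observe();print(s['wrist_torque'],s['force'],s['tcp_rot'])"
```

```text
3.95 [ 540.7 -112.5  182.1] [ -16.3   14.   106.9   -0.    58.9 -104.7]
         3.04593989e+02],
       [ 0.00000000e+00,  0.00000000e+00,  0.00000000e+00,
         1.00000000e+00]])}
knob_grip [211.6 253.8] 0.8 [ 539.2 -110.8  105. ]
tab_grip [194.8 436.1] 0.92 [543.8  64.4  58. ]
jig [179.8 328.6] 0.75 [540.1 -22.7   0. ]
knob [197.4 251.7] 0.88 [ 537.7 -112.2   68. ]
red 925 c (538.1867065429688, -112.17407989501953) size (46.77163314819336, 13.836731910705566) axis deg 179.55265621456493 z 113.20800007214442
orange 708 c (542.5363159179688, 62.01551055908203) size (13.9848051071167, 43.075382232666016) axis deg 178.90270536763236 z 71.19584181095577
[-0.0031614  -0.00388303  0.01120069] [-0.01606167 -0.60196391  0.02190748] [[-9.99638352e-01  2.68807615e-02  7.67566792e-04]
 [ 2.68805793e-02  9.99638621e-01 -2.46784818e-04]
 [-7.73923174e-04 -2.26062929e-04 -9.99999675e-01]]
```

Emit:
play_rows(
  deltas=[0,0,3,0,0,-0.5,5,0,0,5.5,0,0,-0.5,5,0,0,7.2,0,0,-0.5,5,0,0,7.2,0,0,-0.5,5,0,0,7.2,0,0,-0.5,5],
)

```text
time: 4.88
tcp_pos: [540.4, -112.5, 108.7]
tcp_rot: [[-1.0, 0.018, 0.001], [0.018, 1.0, -0.0], [-0.001, -0.0, -1.0]]
force: [0.5, 0.0, -0.7]
opening: 0.585
finger_force: 0.0
```

Emit:
play_rows(
  deltas=[0,0,0,0,0,0,1,0,0,0,0,0,0,1,0,0,0,0,0,0,1,0,0,0,0,0,0,1],
  newtons=30,
)

```text
time: 5.38
tcp_pos: [540.4, -112.2, 108.9]
tcp_rot: [[-1.0, 0.018, 0.001], [0.018, 1.0, -0.0], [-0.001, -0.0, -1.0]]
force: [0.3, 1.0, 5.1]
opening: 0.159
finger_force: 33.5
```

```bash
cat > st.py <<'E'
from h import *
s=telemetry.observe();R=np.array(s["tcp_rot"])
print(s["time"],"pos",np.round(s["tcp_pos"],2),"yaw",np.degrees(np.arctan2(R[1,0],R[0,0])).round(2),"F",np.round(s["force"],2),"T",np.round(s["wrist_torque"],3),"op",round(s["opening"]*85,1),s["finger_force"],"q6",round(s["q"][5],2),"tq6",round(s["joint_torque"][5],3))
E
python3 st.py
```

```text
5.375 pos [ 540.37 -112.23  108.93] yaw 178.96 F [0.3  1.02 5.11] T [0.24  0.094 0.046] op 13.5 33.4962522983551 q6 -105.24 tq6 0.042
```

Emit:
play_rows(
  deltas=[0,0,0,0,0,1.5,1,0,0,0,0,0,3,1,0,0,0,0,0,3,1],
)

```text
time: 5.75
tcp_pos: [540.4, -112.2, 108.9]
tcp_rot: [[-0.997, 0.071, 0.001], [0.071, 0.997, 0.0], [-0.001, 0.0, -1.0]]
force: [-0.4, 1.9, 5.5]
opening: 0.158
finger_force: 33.5
```

```bash
python3 st.py
```

```text
5.75 pos [ 540.38 -112.21  108.91] yaw 175.94 F [-0.45  1.93  5.49] T [ 0.299  0.104 -0.002] op 13.4 33.52152407169342 q6 -102.23 tq6 0.014
```

Emit:
play_rows(
  deltas=[0,0,0,0,0,1.5,1,0,0,0,0,0,3,1,0,0,0,0,0,3,1],
)

```text
time: 6.12
tcp_pos: [540.4, -112.1, 108.9]
tcp_rot: [[-0.992, 0.123, 0.001], [0.123, 0.992, 0.0], [-0.001, 0.0, -1.0]]
force: [-0.9, 1.8, 5.8]
opening: 0.158
finger_force: 33.5
```

```bash
python3 st.py
```

```text
6.125 pos [ 540.36 -112.14  108.94] yaw 172.94 F [-0.91  1.85  5.83] T [0.318 0.101 0.03 ] op 13.4 33.52536141872406 q6 -99.23 tq6 0.012
```

Emit:
play_rows(
  deltas=[0,0,0,0,0,1.5,1,0,0,0,0,0,3,1,0,0,0,0,0,3,1],
)

```text
time: 6.5
tcp_pos: [540.4, -112.1, 109.0]
tcp_rot: [[-0.985, 0.175, 0.001], [0.175, 0.985, 0.0], [-0.001, 0.001, -1.0]]
force: [-0.7, 2.7, 6.4]
opening: 0.16
finger_force: 33.5
```

```bash
python3 st.py
```

```text
6.5 pos [ 540.39 -112.09  108.96] yaw 169.93 F [-0.65  2.68  6.42] T [0.397 0.122 0.004] op 13.6 33.528268933296204 q6 -96.23 tq6 0.012
```

Emit:
play_rows(
  deltas=[0,0,0,0,0,1.5,1,0,0,0,0,0,3,1,0,0,0,0,0,3,1],
)

```text
time: 6.88
tcp_pos: [540.4, -112.0, 108.9]
tcp_rot: [[-0.974, 0.226, 0.001], [0.226, 0.974, 0.0], [-0.001, 0.001, -1.0]]
force: [-1.0, 2.1, 5.6]
opening: 0.158
finger_force: 33.5
```

```bash
python3 st.py
```

```text
6.875 pos [ 540.4  -112.03  108.95] yaw 166.93 F [-1.04  2.1   5.61] T [ 0.314  0.145 -0.024] op 13.4 33.531169295310974 q6 -93.23 tq6 0.012
```

Emit:
play_rows(
  deltas=[0,0,0,0,0,1.5,1,0,0,0,0,0,3,1],
)

```text
time: 7.12
tcp_pos: [540.4, -112.0, 108.9]
tcp_rot: [[-0.961, 0.277, 0.001], [0.277, 0.961, 0.001], [-0.001, 0.001, -1.0]]
force: [-0.5, 3.2, 6.4]
opening: 0.156
finger_force: 33.6
```

```bash
python3 st.py
```

```text
7.125 pos [ 540.41 -111.96  108.95] yaw 163.9 F [-0.48  3.24  6.42] T [0.425 0.072 0.074] op 13.3 33.57025980949402 q6 -90.2 tq6 -0.081
```

Emit:
play_rows(
  deltas=[0,0,0,0,0,1.5,1,0,0,0,0,0,3,1],
)

```text
time: 7.38
tcp_pos: [540.4, -111.9, 108.9]
tcp_rot: [[-0.945, 0.327, 0.002], [0.327, 0.945, 0.001], [-0.001, 0.001, -1.0]]
force: [-0.7, 2.8, 6.3]
opening: 0.156
finger_force: 33.6
```

```bash
python3 st.py
```

```text
7.375 pos [ 540.43 -111.93  108.94] yaw 160.9 F [-0.66  2.8   6.34] T [0.479 0.072 0.079] op 13.3 33.57393443584442 q6 -87.2 tq6 -0.081
```

Emit:
play_rows(
  deltas=[0,0,0,0,0,1.5,1,0,0,0,0,0,3,1],
)

```text
time: 7.62
tcp_pos: [540.5, -111.9, 108.9]
tcp_rot: [[-0.927, 0.376, 0.002], [0.376, 0.927, 0.001], [-0.001, 0.001, -1.0]]
force: [-1.0, 2.3, 5.9]
opening: 0.161
finger_force: 33.6
```

```bash
python3 st.py
```

```text
7.625 pos [ 540.45 -111.85  108.94] yaw 157.9 F [-0.98  2.31  5.94] T [0.459 0.088 0.091] op 13.7 33.573174476623535 q6 -84.2 tq6 -0.08
```

Emit:
play_rows(
  deltas=[0,0,0,0,0,1.5,1,0,0,0,0,0,3,1],
)

```text
time: 7.88
tcp_pos: [540.4, -111.8, 108.9]
tcp_rot: [[-0.906, 0.424, 0.001], [0.424, 0.906, 0.001], [-0.001, 0.001, -1.0]]
force: [-0.2, 3.0, 6.5]
opening: 0.159
finger_force: 33.6
```

```bash
python3 st.py
```

```text
7.875 pos [ 540.44 -111.78  108.91] yaw 154.9 F [-0.25  2.96  6.45] T [0.539 0.057 0.071] op 13.5 33.57157051563263 q6 -81.2 tq6 -0.08
```

Emit:
play_rows(
  deltas=[0,0,0,0,0,1.5,1,0,0,0,0,0,3,1],
)

```text
time: 8.12
tcp_pos: [540.5, -111.8, 108.9]
tcp_rot: [[-0.882, 0.471, 0.002], [0.471, 0.882, 0.001], [-0.001, 0.002, -1.0]]
force: [-0.0, 2.9, 6.4]
opening: 0.155
finger_force: 33.6
```

```bash
python3 st.py
```

```text
8.125 pos [ 540.51 -111.75  108.94] yaw 151.89 F [-0.03  2.87  6.39] T [0.535 0.069 0.086] op 13.2 33.56806218624115 q6 -78.2 tq6 -0.08
```

Emit:
play_rows(
  deltas=[0,0,0,0,0,1.5,1,0,0,0,0,0,3,1],
)

```text
time: 8.38
tcp_pos: [540.5, -111.7, 108.9]
tcp_rot: [[-0.856, 0.517, 0.002], [0.517, 0.856, 0.001], [-0.001, 0.002, -1.0]]
force: [0.7, 4.0, 6.5]
opening: 0.153
finger_force: 33.6
```

```bash
python3 st.py
```

```text
8.375 pos [ 540.5  -111.7   108.93] yaw 148.89 F [0.71 3.97 6.49] T [0.583 0.05  0.09 ] op 13.0 33.56363832950592 q6 -75.2 tq6 -0.08
```

Emit:
play_rows(
  deltas=[0,0,0,0,0,1.5,1,0,0,0,0,0,3,1],
)

```text
time: 8.62
tcp_pos: [540.6, -111.6, 109.0]
tcp_rot: [[-0.828, 0.561, 0.002], [0.561, 0.828, 0.001], [-0.001, 0.002, -1.0]]
force: [0.2, 3.3, 6.1]
opening: 0.159
finger_force: 33.6
```

```bash
python3 st.py
```

```text
8.625 pos [ 540.56 -111.65  108.96] yaw 145.89 F [0.19 3.28 6.11] T [0.537 0.07  0.063] op 13.5 33.55749249458313 q6 -72.2 tq6 -0.08
```

Emit:
play_rows(
  deltas=[0,0,0,0,0,1.5,1,0,0,0,0,0,3,1],
)

```text
time: 8.88
tcp_pos: [540.6, -111.6, 109.0]
tcp_rot: [[-0.797, 0.603, 0.002], [0.603, 0.797, 0.001], [-0.001, 0.002, -1.0]]
force: [0.0, 3.5, 6.3]
opening: 0.158
finger_force: 33.6
```

```bash
python3 st.py
```

```text
8.875 pos [ 540.6  -111.58  108.96] yaw 142.89 F [0.   3.54 6.32] T [0.564 0.075 0.051] op 13.5 33.550171852111816 q6 -69.2 tq6 -0.08
```

Emit:
play_rows(
  deltas=[0,0,0,0,0,1.5,1,0,0,0,0,0,3,1],
)

```text
time: 9.12
tcp_pos: [540.6, -111.5, 108.9]
tcp_rot: [[-0.765, 0.644, 0.002], [0.644, 0.765, 0.001], [-0.001, 0.002, -1.0]]
force: [0.5, 3.4, 5.6]
opening: 0.156
finger_force: 33.5
```

```bash
python3 st.py
```

```text
9.125 pos [ 540.6  -111.53  108.92] yaw 139.88 F [0.46 3.38 5.56] T [ 0.6   -0.01   0.065] op 13.3 33.541980385780334 q6 -66.2 tq6 -0.08
```

Emit:
play_rows(
  deltas=[0,0,0,0,0,1.5,1,0,0,0,0,0,3,1],
)

```text
time: 9.38
tcp_pos: [540.6, -111.5, 108.9]
tcp_rot: [[-0.73, 0.683, 0.002], [0.683, 0.73, 0.001], [-0.001, 0.002, -1.0]]
force: [0.3, 4.2, 6.5]
opening: 0.154
finger_force: 33.5
```

```bash
python3 st.py
```

```text
9.375 pos [ 540.65 -111.5   108.94] yaw 136.89 F [0.33 4.15 6.53] T [0.625 0.04  0.037] op 13.1 33.53221535682678 q6 -63.2 tq6 -0.08
```

Emit:
play_rows(
  deltas=[0,0,0,0,0,1.5,1,0,0,0,0,0,3,1],
)

```text
time: 9.62
tcp_pos: [540.7, -111.5, 108.9]
tcp_rot: [[-0.693, 0.721, 0.002], [0.721, 0.693, 0.001], [-0.0, 0.002, -1.0]]
force: [1.4, 4.0, 5.5]
opening: 0.158
finger_force: 33.5
```

```bash
python3 st.py
```

```text
9.625 pos [ 540.68 -111.47  108.94] yaw 133.88 F [1.38 3.98 5.55] T [ 0.676 -0.014  0.019] op 13.4 33.521345257759094 q6 -60.2 tq6 -0.08
```

Emit:
play_rows(
  deltas=[0,0,0,0,0,1.5,1,0,0,0,0,0,3,1],
)

```text
time: 9.88
tcp_pos: [540.7, -111.4, 109.0]
tcp_rot: [[-0.654, 0.756, 0.002], [0.756, 0.654, 0.001], [-0.0, 0.003, -1.0]]
force: [0.4, 4.2, 5.1]
opening: 0.156
finger_force: 33.5
```

```bash
python3 st.py
```

```text
9.875 pos [ 540.73 -111.42  108.96] yaw 130.88 F [0.4  4.19 5.11] T [ 0.724 -0.03   0.085] op 13.3 33.509153723716736 q6 -57.2 tq6 -0.08
```

Emit:
play_rows(
  deltas=[0,0,0,0,0,1.5,1,0,0,0,0,0,3,1],
)

```text
time: 10.12
tcp_pos: [540.8, -111.4, 109.0]
tcp_rot: [[-0.614, 0.789, 0.002], [0.789, 0.614, 0.002], [-0.0, 0.003, -1.0]]
force: [0.3, 4.2, 5.2]
opening: 0.156
finger_force: 33.5
```

```bash
python3 st.py
```

```text
10.125 pos [ 540.78 -111.37  108.97] yaw 127.87 F [0.26 4.24 5.23] T [ 0.718 -0.131  0.061] op 13.3 33.49660634994507 q6 -54.2 tq6 -0.079
```

Emit:
play_rows(
  deltas=[0,0,0,0,0,1.5,1,0,0,0,0,0,3,1],
)

```text
time: 10.38
tcp_pos: [540.8, -111.3, 109.0]
tcp_rot: [[-0.572, 0.82, 0.002], [0.82, 0.572, 0.002], [-0.0, 0.003, -1.0]]
force: [1.2, 4.2, 5.3]
opening: 0.153
finger_force: 33.5
```

```bash
python3 st.py
```

```text
10.375 pos [ 540.82 -111.33  108.95] yaw 124.87 F [1.24 4.24 5.32] T [ 0.745 -0.094  0.094] op 13.0 33.48257660865784 q6 -51.19 tq6 -0.08
```

Emit:
play_rows(
  deltas=[0,0,0,0,0,1.5,1,0,0,0,0,0,3,1],
)

```text
time: 10.62
tcp_pos: [540.9, -111.3, 109.0]
tcp_rot: [[-0.528, 0.849, 0.002], [0.849, 0.528, 0.002], [0.0, 0.003, -1.0]]
force: [1.3, 3.7, 4.8]
opening: 0.156
finger_force: 33.5
```

```bash
python3 st.py
```

```text
10.625 pos [ 540.87 -111.3   108.95] yaw 121.87 F [1.29 3.65 4.83] T [ 0.764 -0.078  0.069] op 13.2 33.46769034862518 q6 -48.2 tq6 -0.079
```

Emit:
play_rows(
  deltas=[0,0,0,0,0,1.5,1,0,0,0,0,0,3,1],
)

```text
time: 10.88
tcp_pos: [540.9, -111.2, 108.9]
tcp_rot: [[-0.483, 0.876, 0.003], [0.876, 0.483, 0.002], [0.0, 0.003, -1.0]]
force: [0.9, 4.5, 5.8]
opening: 0.154
finger_force: 33.5
```

```bash
python3 st.py
```

```text
10.875 pos [ 540.89 -111.25  108.94] yaw 118.9 F [0.9  4.55 5.8 ] T [ 0.753 -0.13   0.171] op 13.1 33.48940372467041 q6 -45.21 tq6 0.03
```

Emit:
play_rows(
  deltas=[0,0,0,0,0,1.5,1,0,0,0,0,0,3,1],
)

```text
time: 11.12
tcp_pos: [541.0, -111.2, 109.0]
tcp_rot: [[-0.438, 0.899, 0.003], [0.899, 0.438, 0.001], [0.0, 0.003, -1.0]]
force: [0.4, 4.6, 4.7]
opening: 0.158
finger_force: 33.8
```

```bash
python3 st.py
```

```text
11.125 pos [ 540.99 -111.22  108.96] yaw 115.96 F [0.43 4.65 4.69] T [ 0.754 -0.062  0.329] op 13.5 33.80765676498413 q6 -42.26 tq6 0.221
```

Emit:
play_rows(
  deltas=[0,0,0,0,0,1.5,1,0,0,0,0,0,3,1],
)

```text
time: 11.38
tcp_pos: [541.0, -111.2, 108.9]
tcp_rot: [[-0.39, 0.921, 0.003], [0.921, 0.39, 0.001], [0.0, 0.003, -1.0]]
force: [1.1, 4.8, 5.0]
opening: 0.158
finger_force: 33.5
```

```bash
python3 st.py; python3 look.py pics/w4.png >/dev/null
```

```text
11.375 pos [ 541.01 -111.15  108.94] yaw 112.94 F [1.11 4.8  5.03] T [ 0.713 -0.128  0.223] op 13.5 33.524760603904724 q6 -39.23 tq6 0.082
```

View pics/w4.png

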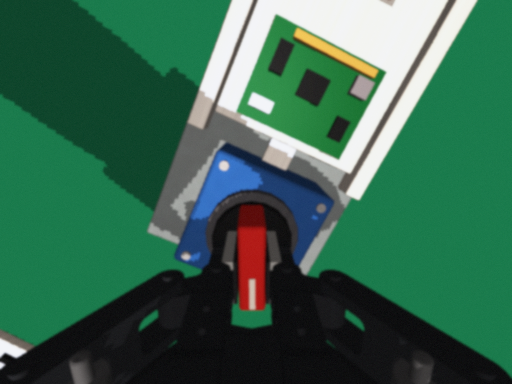

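The view shows the bar held straight between the pads at (255,252) and turning with the tool. The bump starts near yaw 120.5° and peaks near 116°, so I expect the notch near 103°. I'll go on in smaller steps.

Emit:
play_rows(
  deltas=[0,0,0,0,0,1.5,1,0,0,0,0,0,3,1],
)

```text
time: 11.92
tcp_pos: [541.1, -111.1, 109.0]
tcp_rot: [[-0.34, 0.94, 0.003], [0.94, 0.34, 0.002], [0.001, 0.003, -1.0]]
force: [0.8, 5.6, 3.9]
opening: 0.158
finger_force: 33.4
```

```bash
python3 st.py
```

```text
11.925 pos [ 541.07 -111.14  108.96] yaw 109.89 F [0.78 5.63 3.93] T [ 0.758 -0.21   0.121] op 13.4 33.41190755367279 q6 -36.21 tq6 -0.043
```

Emit:
play_rows(
  deltas=[0,0,0,0,0,1,1,0,0,0,0,0,2,1],
)

```text
time: 12.18
tcp_pos: [541.1, -111.2, 109.0]
tcp_rot: [[-0.307, 0.952, 0.003], [0.952, 0.307, 0.002], [0.001, 0.003, -1.0]]
force: [2.2, 5.1, 5.5]
opening: 0.153
finger_force: 33.4
```

```bash
python3 st.py
```

```text
12.175 pos [ 541.11 -111.18  108.95] yaw 107.89 F [2.17 5.06 5.47] T [ 0.74  -0.155  0.03 ] op 13.0 33.386921882629395 q6 -34.21 tq6 -0.05
```

Emit:
play_rows(
  deltas=[0,0,0,0,0,0.75,1,0,0,0,0,0,1.5,1],
)

```text
time: 12.42
tcp_pos: [541.2, -111.2, 109.0]
tcp_rot: [[-0.282, 0.959, 0.003], [0.959, 0.282, 0.002], [0.001, 0.004, -1.0]]
force: [1.6, 5.2, 4.6]
opening: 0.161
finger_force: 33.4
```

```bash
python3 st.py
```

```text
12.425 pos [ 541.16 -111.15  108.98] yaw 106.39 F [1.58 5.22 4.55] T [ 0.763 -0.182  0.046] op 13.7 33.38996171951294 q6 -32.72 tq6 -0.02
```

Emit:
play_rows(
  deltas=[0,0,0,0,0,0.75,1,0,0,0,0,0,1.5,1],
)

```text
time: 12.68
tcp_pos: [541.2, -111.2, 109.0]
tcp_rot: [[-0.257, 0.966, 0.003], [0.966, 0.257, 0.002], [0.001, 0.004, -1.0]]
force: [1.4, 5.0, 4.5]
opening: 0.16
finger_force: 33.4
```

```bash
python3 st.py
```

```text
12.675 pos [ 541.17 -111.17  108.98] yaw 104.89 F [1.41 4.97 4.48] T [ 0.88  -0.18  -0.002] op 13.6 33.377739787101746 q6 -31.22 tq6 -0.013
```

Emit:
play_rows(
  deltas=[0,0,0,0,0,0.75,1,0,0,0,0,0,1.5,1],
)

```text
time: 12.92
tcp_pos: [541.2, -111.1, 109.0]
tcp_rot: [[-0.232, 0.973, 0.003], [0.973, 0.232, 0.002], [0.001, 0.004, -1.0]]
force: [1.6, 5.4, 4.6]
opening: 0.161
finger_force: 33.4
```

```bash
python3 st.py
```

```text
12.925 pos [ 541.2  -111.15  108.96] yaw 103.39 F [1.62 5.43 4.6 ] T [ 0.867 -0.249  0.091] op 13.7 33.373950719833374 q6 -29.72 tq6 0.016
```

Emit:
play_rows(
  deltas=[0,0,0,0,0,0.75,1,0,0,0,0,0,1.5,1],
)

```text
time: 13.18
tcp_pos: [541.2, -111.1, 109.0]
tcp_rot: [[-0.207, 0.978, 0.003], [0.978, 0.207, 0.002], [0.001, 0.004, -1.0]]
force: [1.6, 6.0, 4.8]
opening: 0.158
finger_force: 33.4
```

```bash
python3 st.py
```

```text
13.175 pos [ 541.24 -111.13  108.97] yaw 101.92 F [1.61 6.   4.77] T [ 0.803 -0.184  0.23 ] op 13.4 33.407644629478455 q6 -28.24 tq6 0.129
```

Emit:
play_rows(
  deltas=[0,0,0,0,0,0.75,1,0,0,0,0,0,1.5,1],
)

```text
time: 13.42
tcp_pos: [541.3, -111.1, 109.0]
tcp_rot: [[-0.182, 0.983, 0.003], [0.983, 0.182, 0.002], [0.001, 0.003, -1.0]]
force: [3.0, 4.5, 3.8]
opening: 0.159
finger_force: 33.6
```

```bash
python3 st.py
```

```text
13.425 pos [ 541.26 -111.14  108.97] yaw 100.46 F [2.95 4.51 3.8 ] T [ 0.827 -0.138  0.335] op 13.5 33.60515892505646 q6 -26.77 tq6 0.25
```

The torque passes through the drag level at about yaw 103.3°, which matches the expected notch, and the second bump is already rising. I'll go back 2.8° and let the knob settle. Then I'll grip again and lift a little to check.

Emit:
play_rows(
  deltas=[0,0,0,0,0,-1.4,1,0,0,0,0,0,-2.8,1,0,0,0,0,0,-2.8,2.5,0,0,0,0,0,-2.8,2.5,0,0,0,0,0,-2.8,2.5],
)

```text
time: 14.05
tcp_pos: [539.2, -112.5, 107.5]
tcp_rot: [[-0.229, 0.973, -0.001], [0.973, 0.229, -0.0], [0.0, -0.001, -1.0]]
force: [-0.3, -0.9, -0.0]
opening: 0.296
finger_force: 0.0
```

Emit:
play_rows(
  deltas=[0,0,0,0,0,0,1,0,0,0,0,0,0,1,0,0,0,0,0,0,1,0,0,0,0,0,0,1],
  newtons=30,
)

```text
time: 14.55
tcp_pos: [541.3, -112.1, 108.3]
tcp_rot: [[-0.229, 0.973, 0.004], [0.973, 0.229, 0.0], [-0.001, 0.004, -1.0]]
force: [4.7, 1.9, -2.4]
opening: 0.156
finger_force: 34.3
```

```bash
python3 st.py
```

```text
14.55 pos [ 541.25 -112.07  108.26] yaw 103.24 F [ 4.71  1.88 -2.42] T [ 0.312 -0.761  0.059] op 13.3 34.290568828582764 q6 -29.54 tq6 0.036
```

Emit:
play_rows(
  deltas=[0,0,-0.1,0,0,0,1,0,0,-0.2,0,0,0,1,0,0,-0.3,0,0,0,1,0,0,-0.3,0,0,0,1],
)

```text
time: 15.05
tcp_pos: [541.2, -112.1, 111.1]
tcp_rot: [[-0.229, 0.973, 0.004], [0.973, 0.229, 0.0], [-0.001, 0.004, -1.0]]
force: [5.9, 2.4, -3.1]
opening: 0.157
finger_force: 34.2
```

```bash
python3 st.py
```

```text
15.05 pos [ 541.22 -112.06  111.12] yaw 103.24 F [ 5.92  2.45 -3.13] T [ 0.371 -0.658 -0.015] op 13.3 34.205870032310486 q6 -29.54 tq6 0.04
```

Emit:
play_rows(
  deltas=[0,0,-0.1,0,0,0,1,0,0,-0.2,0,0,0,1,0,0,-0.2,0,0,0,1],
)

```text
time: 15.42
tcp_pos: [541.2, -112.1, 113.1]
tcp_rot: [[-0.229, 0.973, 0.004], [0.973, 0.229, 0.0], [-0.001, 0.004, -1.0]]
force: [4.5, 1.8, -3.0]
opening: 0.161
finger_force: 34.2
```

Emit:
play_rows(
  deltas=[0,0,-0.4,0,0,0,1,0,0,-0.8,0,0,0,1,0,0,-1.2,0,0,0,1,0,0,-1.5,0,0,0,1,0,0,-1.5,0,0,0,1],
)

```text
time: 16.05
tcp_pos: [541.2, -112.1, 128.6]
tcp_rot: [[-0.229, 0.973, 0.004], [0.973, 0.229, 0.0], [-0.001, 0.004, -1.0]]
force: [5.4, 1.7, -0.6]
opening: 0.155
finger_force: 34.5
```

Emit:
play_rows(
  deltas=[0,0,-0.1,0,0,0,1,0,0,-0.2,0,0,0,1,0,0,-0.2,0,0,0,1],
)

```text
time: 16.42
tcp_pos: [541.2, -112.1, 129.9]
tcp_rot: [[-0.229, 0.973, 0.004], [0.973, 0.229, 0.0], [-0.001, 0.004, -1.0]]
force: [5.6, 1.7, -3.7]
opening: 0.158
finger_force: 34.2
```

Emit:
play_rows(
  deltas=[0,0,-0.1,0,0,0,1,0,0,-0.1,0,0,0,1],
)

```text
time: 16.68
tcp_pos: [541.2, -112.1, 130.0]
tcp_rot: [[-0.229, 0.973, 0.004], [0.973, 0.229, 0.0], [-0.001, 0.004, -1.0]]
force: [7.9, 1.7, -8.5]
opening: 0.158
finger_force: 33.5
```

The knob is at its stop: it rose 22 mm, and the force only climbed at the end. Now I'll release it and retreat.

Emit:
play_rows(
  deltas=[0,0,0.05,0,0,0,4.5,0,0,0.05,0,0,0,4.5,0,0,0.05,0,0,0,4.5,0,0,-4,0,0,0,4.5,0,0,-9,0,0,0,4.5],
)

```text
time: 17.3
tcp_pos: [538.1, -112.1, 220.5]
tcp_rot: [[-0.229, 0.973, -0.004], [0.973, 0.229, 0.001], [0.002, -0.004, -1.0]]
force: [1.3, -1.2, -0.3]
opening: 0.528
finger_force: 0.0
```

Emit:
play_rows(
  deltas=[3.5,0.8,0,0,0,-10,4,7,1.6,0,0,0,-20,4,10.5,2.4,0,0,0,-30,4,14,3.2,0,0,0,-40,4,17,4.3,0,0,0,-50,4],
)

```text
time: 17.92
tcp_pos: [542.0, 64.0, 221.2]
tcp_rot: [[-0.896, 0.445, -0.0], [0.445, 0.896, -0.0], [0.0, -0.0, -1.0]]
force: [0.7, -0.3, 0.1]
opening: 0.463
finger_force: 0.0
```

Emit:
play_rows(
  deltas=[0,0,0,0,0,-10,4,0,0,0,0,0,-20,4,0,0,0,0,0,-25.8,4,0,0,0,0,0,-25.8,4,0,0,0,0,0,-25.8,4],
)

```text
time: 18.55
tcp_pos: [542.4, 62.9, 221.0]
tcp_rot: [[-1.0, 0.018, -0.0], [0.018, 1.0, -0.0], [0.0, -0.0, -1.0]]
force: [-0.1, -0.2, -0.3]
opening: 0.469
finger_force: 0.0
```

```bash
python3 st.py; python3 look.py pics/w5.png| sed -n '1p;11,$p'
```

```text
18.55 pos [542.44  62.87 221.04] yaw 178.97 F [-0.09 -0.21 -0.35] T [ 0.005  0.008 -0.016] op 39.9 0.0 q6 -86.92 tq6 0.003
18.55 [542.4  62.9 221. ] [  2.   10.7 105.8  -0.   63.4 -86.9]
         1.00000000e+00]])}
knob_grip [205.7  52.3] 0.78 [ 546.2 -125.   105. ]
tab_grip [189.6 253.4] 0.87 [546.8  64.9  58. ]
jig [175.9 186.9] 0.73 [542.6 -21.8   0. ]
knob [197.   73.9] 0.74 [ 549.  -128.6   68. ]
red 269 c (532.99072265625, -107.29754638671875) size (41.598541259765625, 12.129838943481445) axis deg 88.02841163279167 z 117.01650979624492
orange 437 c (543.3021850585938, 62.297542572021484) size (10.754995346069336, 42.58012771606445) axis deg 178.88136646273693 z 72.84796140534735
```

View pics/w5.png

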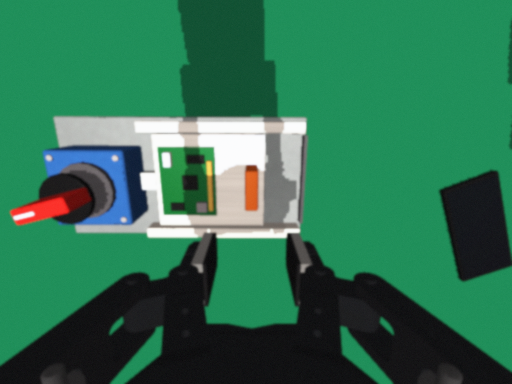

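The view shows the knob raised with its collar visible near (190,85), and the tab centred below the gripper at (188,252). Next I'll descend on the tab.

Emit:
play_rows(
  deltas=[0,-0.05,5,0,0,0,4,0,-0.05,10,0,0,0,4,0,-0.05,13.5,0,0,0,4,0,-0.05,16.1,0,0,0,4,0,-0.05,16.1,0,0,0,4],
)

```text
time: 19.48
tcp_pos: [540.2, 62.4, 57.7]
tcp_rot: [[-1.0, 0.017, -0.006], [0.017, 1.0, -0.0], [0.006, -0.0, -1.0]]
force: [-0.4, 0.5, 0.4]
opening: 0.467
finger_force: 0.0
```

Emit:
play_rows(
  deltas=[0,0,0,0,0,0,4,0,0,0,0,0,0,1,0,0,0,0,0,0,1,0,0,0,0,0,0,1,0,0,0,0,0,0,1],
  newtons=30,
)

```text
time: 20.1
tcp_pos: [543.9, 62.9, 61.6]
tcp_rot: [[-1.0, 0.017, 0.003], [0.017, 1.0, 0.001], [-0.003, 0.001, -1.0]]
force: [-0.4, 1.2, 6.2]
opening: 0.157
finger_force: 34.0
```

```bash
python3 st.py
```

```text
20.1 pos [543.91  62.88  61.62] yaw 179.01 F [-0.41  1.19  6.19] T [ 0.169  0.099 -0.196] op 13.3 34.020756483078 q6 -87.03 tq6 -0.204
```

Emit:
play_rows(
  deltas=[0,0.15,0,0,0,0,1,0,0.3,0,0,0,0,1,0,0.45,0,0,0,0,1,0,0.45,0,0,0,0,1],
)

```text
time: 20.6
tcp_pos: [544.0, 66.6, 61.6]
tcp_rot: [[-1.0, 0.017, 0.003], [0.017, 1.0, -0.001], [-0.003, -0.001, -1.0]]
force: [-0.9, -1.1, 7.0]
opening: 0.159
finger_force: 34.1
```

Moved 3.7 mm at about 2 N, so the carriage is free. I'll pull on to the stop.

Emit:
play_rows(
  deltas=[0,0.7,0,0,0,0,1,0,1.4,0,0,0,0,1,0,2.1,0,0,0,0,1,0,2.8,0,0,0,0,1,0,3.5,0,0,0,0,1],
)

```text
time: 21.22
tcp_pos: [544.8, 101.5, 61.6]
tcp_rot: [[-1.0, 0.017, 0.003], [0.017, 1.0, -0.001], [-0.003, -0.001, -1.0]]
force: [0.3, -3.5, 5.1]
opening: 0.156
finger_force: 34.0
```

Emit:
play_rows(
  deltas=[0,0.2,0,0,0,0,1,0,0.4,0,0,0,0,1,0,0.6,0,0,0,0,1,0,0.6,0,0,0,0,1],
)

```text
time: 21.72
tcp_pos: [544.9, 107.8, 61.6]
tcp_rot: [[-1.0, 0.017, 0.003], [0.017, 1.0, -0.0], [-0.003, -0.0, -1.0]]
force: [-0.6, -0.4, 6.0]
opening: 0.156
finger_force: 34.0
```

Emit:
play_rows(
  deltas=[0,0.1,0,0,0,0,1,0,0.2,0,0,0,0,1,0,0.2,0,0,0,0,1],
)

```text
time: 22.1
tcp_pos: [544.9, 107.9, 61.6]
tcp_rot: [[-1.0, 0.016, 0.003], [0.016, 1.0, -0.003], [-0.003, -0.003, -1.0]]
force: [-0.5, -7.4, 5.4]
opening: 0.157
finger_force: 34.1
```

Stop reached: 45 mm of travel, with the force rising. I'll ease off the tension, release and rise.

Emit:
play_rows(
  deltas=[0,-0.15,0,0,0,0,1,0,-0.15,0,0,0,0,4,0,-0.15,0,0,0,0,4,0,-0.15,0,0,0,0,4,0,-0.15,0,0,0,0,4],
)

```text
time: 22.72
tcp_pos: [543.0, 108.6, 59.7]
tcp_rot: [[-1.0, 0.016, -0.001], [0.016, 1.0, -0.0], [0.001, -0.0, -1.0]]
force: [-0.2, -0.2, 0.1]
opening: 0.466
finger_force: 0.0
```

Emit:
play_rows(
  deltas=[0,0,-3,0,0,0,4,0,0,-8,0,0,0,4,0,0,-14,0,0,0,4,0,0,-20,0,0,0,4,0,0,-20,0,0,0,4],
)

```text
time: 23.35
tcp_pos: [547.5, 109.1, 266.9]
tcp_rot: [[-1.0, 0.016, 0.013], [0.016, 1.0, 0.002], [-0.013, 0.002, -1.0]]
force: [0.4, 0.1, -0.5]
opening: 0.467
finger_force: 0.0
```

```bash
python3 look.py pics/w6.png | tail -6; python3 st.py
```

```text
1.00000000e+00]])}
knob_grip [185.5  34.1] 0.79 [ 537.5 -124.8  105. ]
tab_grip [174.1 249.6] 0.66 [537.  106.2  58. ]
jig [166.  162.6] 0.88 [534.1 -19.4   0. ]
red 191 c (524.1347045898438, -103.6094970703125) size (34.442039489746094, 12.843770980834961) axis deg 71.14779433128386 z 117.17929240754268
orange 320 z [62.09947805 63.69345092 64.90131399]
23.65 pos [541.86 108.37 257.59] yaw 179.06 F [ 0.53  0.99 -0.41] T [ 0.019 -0.081 -0.01 ] op 40.0 0.0 q6 -82.27 tq6 -0.0
```

View pics/w6.png

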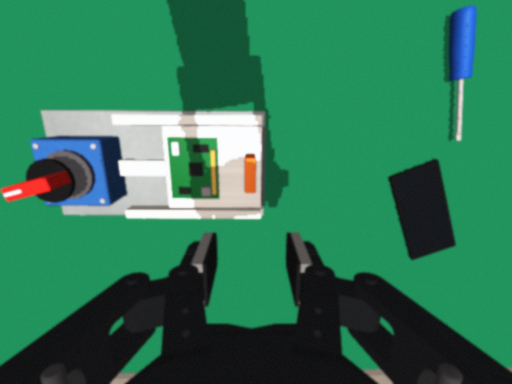

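The view shows the carriage slid out to the end of its rails, with the tab at (174,250). The knob is still up near (180,55), and the gripper is clear of everything.

```bash
python3 -c "
from station import sign_off;print(sign_off())"
```

```text
the job is handed in; nothing more can be done
None
```

The jig is unlocked: I turned the knob about 76° clockwise into its notch, pulled it up 22 mm to its stop, slid the carriage out 45 mm to its stop, let go, and handed the job in after about 24 s of robot time.

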